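Post the oscillator module through the swing flap

ROBOT

A 6-joint arm with a two-finger parallel gripper is mounted at the origin on the work surface. World frame = base frame: x ahead of the robot, y to its left, z up, the work surface at z = 0. Lengths are in m, angles in rad, forces in N, time in s.
With the tool pointing down it reaches from about 0.35 to 0.975 m from the base axis. Payload 4.9 kg.
Tool frame: the origin (TCP) lies at the very end of the fingers, on their centre line; the grasp point (between the pads) lies 19 mm behind it; z points along the fingers, y is the line along which they close (so a half turn about z gives the same grasp; the last joint's range is limited). The gripper opens to 85 mm and grips with 20 to 120 N. Pads are 22 mm wide; open, the fingers measure 114 mm over their backs; the gripper's body (76 mm by 85 mm) begins 54 mm behind the grasp point. The pads swing forward as they close: fully open they stand 13 mm farther back than shut.
Start: joints at [-1.281, 0.053, 1.613, -0, 1.476, -0.119], TCP at [0.248, -0.573, 0.231] pointing down, gripper open.
Joint ranges: [-3.01, 3.01], [-1.01, 2.22], [0.06, 2.58], [-1.02, 4.17], [0.09, 2.62], [-3.14, 3.14]. Speed limits (rad/s): [2.57, 2.57, 3.14, 3.14, 3.14, 3.14].

INTERFACE

Orientations are given as a rotation vector (axis times angle).
In Python, from station import * gives the robot as it stands.
- The arm moves only by the shell command python3 -m crank 'ROWS' [OPENING] [FORCE]. ROWS is JSON, a list of rows, each an object with "offset": the shift along the tool's x, y, z in m, a list of three; "twist": the turn, a rotation vector about the tool's x, y, z in degrees, a list of three. In form: [{"offset": [x, y, z], "twist": [rx, ry, rz]}, ...]. A call has 1 to 20 rows; each row is the pose to reach, as a shift and turn from the pose commanded when the call began, along the tool's axes at that moment; what a row does not reach only later rows make up. A row lasts 1/8 s, in which the tool goes at most 62.5 mm and 10.7 degrees, less where a joint would pass 70% of its speed; a pose out of reach is approached as far as the arm can. A call with a gripper value outside its range is refused whole. OPENING is the opening, from 0 (shut) to 1 (fully open), set as the call begins (- or left out, the last holds). The fingers move at their own pace and stop on an object; FORCE is the grip in N (left out, the last holds). Time passes only in rows, so rows that repeat a pose let the fingers close. It gives the time, the measured TCP pose, the force, the opening and the grip force at its end, in the units of the state.
- get_obs(): the state, without advancing time (a new reading comes with each control period).
- get_image(name): name is "side" or "top" or "wrist"; returns the picture (384x512x3 uint8, red, green, blue); there is no depth.
- get_calibration(name): a dict with "intrinsics" (3x3 intrinsics, pixels), "k1" (the pictures are not rectified: a ray, as slopes to the right and down, at radius r is drawn at 1 + k1 r^2 times it, then the intrinsics apply), "world_from_camera" (4x4, takes a point from camera to world coordinates); the wrist camera has in their place "tool_from_camera" (4x4, takes a point from camera to tool coordinates, whose origin is the TCP and whose axes are the flange's). Camera axes: x right, y up, looking along -z (the intrinsics and any distortion apply to the point x, -y, -z); pixel columns grow to the right and rows downward; lengths in m; the calibration is good to about 2 mm. A picture is of the moment at which its call begins: read the wrist's pose just before it. get_calibration takes no time and is no camera call.
- finish_job(): hands the job in; it is judged then, once.
Trained networks look in the newest picture that a camera, given by its name, has taken for a name from the list of things; names that differ only in an ending like _2 or _b are one class to them, and where a whole thing is asked for, a point or a joint stands for the part that bears it (a point fixed in the world has none). Each returns a list of dicts, best first, with "confidence" (0 to 1); they miss things now and then, are a little off and sometimes report something else, mostly with a low value. They report only what shows in the picture. A call takes as long as a camera call. They do not tell look-alikes from the thing itself.
- cut_out(query, camera): "region" (384x512 bool, what is visible of it) and "rect" ([centre column, centre row, width, height] in pixels, round what is visible of it).
The state is a dict: "t": time; "q": joint angles; "dq": joint speeds; "effort": joint torques, N m; "tool_pos": TCP position; "tool_rot": TCP orientation; "contact_force": force on the tool from outside, world axes, zero at the start; "wrist_torque": the same for the moment, N m; "opening": finger opening in m; "grip_force": force on a finger pad.
Only numpy, scipy, OpenCV 4.12 (cv2) and the standard library are available. Lean on these libraries where they do the work, as an engineer would, in place of code of your own. Each camera call takes 0.05 s, during which the arm holds its last target. There are 200 camera calls.

TASK

Post the small wooden-cased module through the swing flap at the end of its own lane: with the fingertips, push it along the deck from behind so that it swings the flap inward and drops into the catch tray, then draw the hand back so that the flap hangs shut again. Do not pick the module up, and leave the round can, the other flap, the screwdriver and the jar alone.

Things in the scene. Friction and masses are not known exactly. Their poses are not given: they have to be found in the camera images.
- chute: Fixed plywood feed deck with two parallel lanes, two swing flaps and a catch tray behind them. Origin: on the table, midway between the lanes, right below the flaps; x points along the lanes through the flaps into the tray, y to the left seen that way, z up. Lane centre lines at y = +46 mm (left) and -46 mm (right).
- deck_end (a point): Middle of the far end of the level deck, at chute x = +3 mm, 100 mm above the table; here the deck ends in a sheer drop. The deck runs from chute x = -170 mm to here. Each lane is 84 mm wide between walls 8 mm thick, 18 mm above the deck, that run on past the flaps to x = 158 mm; it is open above and at its near end. Axes as the chute's.
- rod_mid (a point): Middle of the steel hinge rod, 7 mm thick along y, at chute x = 0, 158 mm above the table, from which both flaps hang (sleeves 12 mm thick). Posts 6 mm wide (y) and 16 mm deep (x) at y = 0 and +/-92 mm carry it and rise to 168 mm above the table; nothing is above them. Axes as the chute's.
- tray_mid (a point): Middle of the catch tray's floor, 8 mm above the table, at chute x = 76 mm. Tray inside: chute x from 2 to 150 mm; side walls and middle divider 118 mm, rear wall 80 mm high above the table; open on top. Axes as the chute's.
- flap_left (a joint): Left flap (y = +46 mm of the chute), an aluminium sheet 78 mm wide, 3 mm thick, 60 g, hung from the rod; its lower edge hangs 4 mm above the deck. 0 = hanging shut, positive (rad, up to 1.5) = lower edge swung away over the tray. It cannot swing out over the deck. Falls shut by its own weight.
- flap_right (a joint): Right flap (y = -46 mm of the chute), same as the left one.
- module_mid (a point): Centre of the module's case, 14 mm above its underside. Dark wooden case 60 mm long (its x), 50 mm wide (its y), 28 mm high, about 160 g, with an aluminium top plate and two black knobs 16 mm across that stand 7 mm above the case. Lies flat in one of the two lanes, length within 15 degrees of the lane. Tips over the end of the deck once its middle is beyond it.
- can_mid (a point): Centre of a closed round metal can, 48 mm across and 42 mm high, that stands on the deck in the other lane, 21 mm above its underside. Leave it.
- driver: Screwdriver lying on the table beside the deck, wooden handle. Leave it.
- jar: Lidded glass jar, 54 mm across and 70 mm high, standing on the table on the other side of the deck; origin at the centre of its underside. Leave it.
There are look-alikes about, which are no part of the job. What is shaped like the part that bears can_mid but blue or red is not meant.

How it is judged:
On the way, in this order (a step that is already met when the one before it is completed fails the run):
1. the module's own flap is swung well open while the module passes under it (((value of joint flap_left above 0.5 rad and y of module_mid in the frame of chute above 0 m) or (value of joint flap_right above 0.5 rad and y of module_mid in the frame of chute below 0 m)) and x of module_mid in the frame of chute above -0.06 m), for 0.05 s.
2. the module has dropped into the catch tray (x of module_mid in the frame of chute between 0.012 and 0.15 m and y of module_mid in the frame of chute between -0.088 and 0.088 m and z of module_mid in the frame of chute below 0.085 m), for 0.1 s.
At the end, for the whole second after the job is handed in: The module lies at rest in the catch tray (its centre beyond the deck's end and lower than 85 mm above the table), both flaps hang shut (within 0.08 rad), and the can stands where it stood (within 15 mm) (all of step 2 and value of joint each of flap_left, flap_right below 0.08 rad and linear speed of module below 0.03 m/s and distance of can_mid from where it was at the start of the episode below 0.015 m and angle between can_mid's own z axis and vertical below 0.2 rad); the robot touches nothing.
It fails at once if the module is lifted (its centre more than 14 mm above its height on the deck) (z of module_mid in the frame of chute above 0.128 m).
It fails at once if the other lane's flap is pushed open by more than 0.25 rad ((value of joint flap_left above 0.25 rad and y of module_mid in the frame of chute below 0 m) or (value of joint flap_right above 0.25 rad and y of module_mid in the frame of chute above 0 m)).
It fails at once if the can is moved by more than 15 mm (distance of can_mid from where it was at the start of the episode above 0.015 m).
It fails at once if the screwdriver is moved by more than 20 mm (distance of driver from where it was at the start of the episode above 0.02 m).
It fails at once if the jar is moved by more than 20 mm (distance of jar from where it was at the start of the episode above 0.02 m).
It also fails if it takes over 40 s, if anything falls off the work surface, if the arm or the gripper's body presses on something with over 40 N, if the wrist force passes 120 N, or if a joint passes its speed limit or range.

## Working session

There is one attempt and no reset: what is moved stays moved. The work goes in short steps, Python scripts to look and compute and a shell command to move; the robot and the scene stay as the last step left them, time stands still between calls to the robot, and variables do not carry over. Pictures are saved under pics/ and viewed, at most 10 in all, crops included, and the job is handed in when it is done.

```bash
mkdir -p pics; python3 - <<'E'
from station import *
import cv2,numpy as np
for n in("side","top"):
    cv2.imwrite(f"pics/{n}0.png",get_image(n)[:,:,::-1])
    c=get_calibration(n);print(n,np.round(c["intrinsics"],1).tolist(),c["k1"],np.round(c["world_from_camera"],3).tolist())
    for q in("module_mid","can_mid","flap_left","chute","jar","driver"):
        print(q,[(np.round(d["rect"]).tolist(),round(d["confidence"],2)) for d in cut_out(q,n)])
o=get_obs();print(o["t"],o["tool_pos"],o["tool_rot"],o["opening"])
E
```

```text
side [[372.4, 0.0, 251.3], [0.0, 372.4, 194.8], [0.0, 0.0, 1.0]] -0.030932675825062025 [[-0.885, 0.339, -0.318, 0.289], [-0.464, -0.618, 0.635, 0.597], [0.019, 0.71, 0.704, 0.739], [0.0, 0.0, 0.0, 1.0]]
module_mid [([262.0, 219.0, 34.0, 30.0], 0.94)]
can_mid [([233.0, 328.0, 26.0, 36.0], 0.9), ([233.0, 245.0, 24.0, 27.0], 0.87), ([289.0, 294.0, 26.0, 29.0], 0.71), ([269.0, 346.0, 28.0, 30.0], 0.71)]
flap_left [([199.0, 208.0, 27.0, 36.0], 0.62)]
chute [([216.0, 227.0, 156.0, 146.0], 0.63)]
jar [([289.0, 207.0, 24.0, 29.0], 0.88)]
driver [([162.0, 288.0, 59.0, 63.0], 0.56)]
top [[392.4, 0.0, 256.8], [0.0, 392.4, 185.6], [0.0, 0.0, 1.0]] -0.11134331267126707 [[-0.004, 0.999, -0.046, 0.522], [-1.0, -0.003, 0.015, 0.044], [0.015, 0.046, 0.999, 0.92], [0.0, 0.0, 0.0, 1.0]]
module_mid [([226.0, 205.0, 32.0, 35.0], 0.84)]
can_mid [([139.0, 261.0, 21.0, 24.0], 0.71), ([220.0, 156.0, 130.0, 179.0], 0.7), ([139.0, 226.0, 24.0, 19.0], 0.66), ([182.0, 201.0, 27.0, 24.0], 0.6), ([188.0, 258.0, 24.0, 20.0], 0.55)]
flap_left [([196.0, 138.0, 35.0, 17.0], 0.72)]
chute [([223.0, 154.0, 137.0, 173.0], 0.91)]
jar [([289.0, 213.0, 27.0, 21.0], 0.89)]
driver [([143.0, 147.0, 26.0, 67.0], 0.62)]
0.7 [ 0.2484592  -0.57349243  0.23136671] [3.07610793e+00 6.37704531e-01 2.86697774e-05] 0.08512015734724974
```

```bash
python3 - <<'E'
import cv2
a=cv2.imread("pics/top0.png")
cv2.imwrite("pics/top0c.png",cv2.resize(a[50:290,110:330],None,fx=2.5,fy=2.5,interpolation=2))
E
```

```text
(no output)
```

View pics/top0c.png

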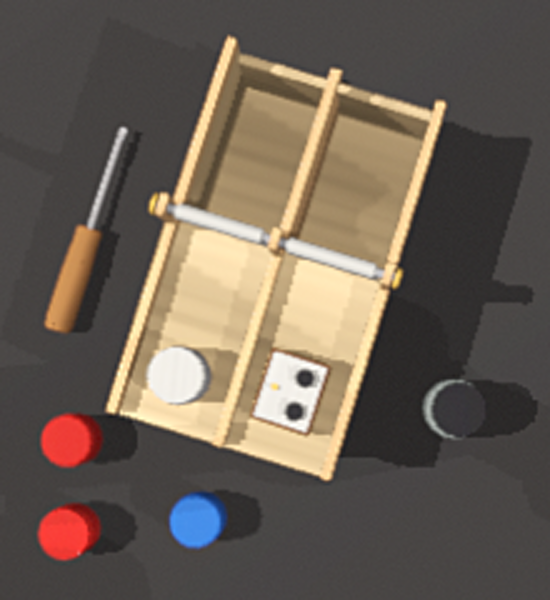

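View pics/side0.png

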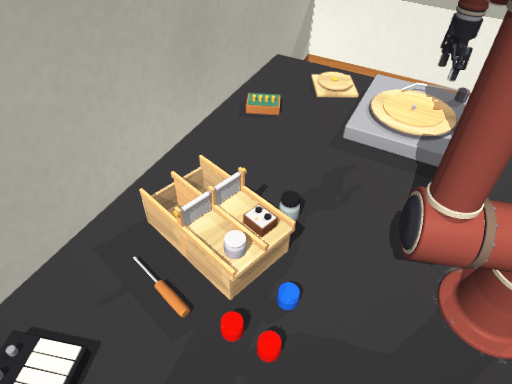

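The top view shows the module with two knobs at full-image (226,206), in the right lane. The white can is in the left lane at (181,200). The red and blue look-alikes are at (138,226), (137,262) and (189,258), off the deck. The white/metal one standing on the deck is `can_mid`. I only push the module, and the crop above confirms which one it is. Next I fit the chute pose.

```bash
cat > h.py <<'E'
from station import *
import numpy as np,cv2
from scipy.optimize import least_squares
from scipy.spatial.transform import Rotation as R
def proj(P,n="top"):
    c=get_calibration(n);W=np.linalg.inv(c["world_from_camera"])
    p=np.atleast_2d(P)@W[:3,:3].T+W[:3,3]
    s=np.c_[p[:,0],-p[:,1]]/-p[:,2:]
    s=s*(1+c["k1"]*(s**2).sum(1,keepdims=True))
    K=c["intrinsics"];return s@K[:2,:2].T+K[:2,2]
def fit(P3,uv,x0,n="top"): # x,y,yaw
    def f(v): 
        return (proj(R.from_euler('z',v[2]).apply(P3)+[v[0],v[1],0],n)-uv).ravel()
    r=least_squares(f,x0);return r.x,np.sqrt((r.fun**2).mean())
E
python3 - <<'E'
from h import *
cr=lambda a:np.array(a,float)/2.5+[110,50]
P=np.array([[0,0,.168],[-.17,.092,.118],[-.17,-.092,.118],[.158,.092,.118],[.158,-.092,.118],[-.17,0,.118],[.158,0,.118],[0,.092,.168],[0,-.092,.168]])
uv=cr([[275,239],[113,411],[328,477],[232,41],[440,105],[219,443],[335,72],[160,204],[392,276]])
v,e=fit(P,uv,[.6,.1,-.2]);print("chute",v,np.degrees(v[2]),e)
# module plate corners z=.128
M=np.array([[.03,.025,.128],[.03,-.025,.128],[-.03,.025,.128],[-.03,-.025,.128]])
m,e2=fit(M,cr([[275,349],[329,364],[252,418],[306,435]]),[.55,.1,v[2]]);print("module",m,e2)
C=R.from_euler('z',v[2]);L=C.inv().apply([m[0]-v[0],m[1]-v[1],0]);print("mod in chute",L,np.degrees(m[2]-v[2]))
print(proj([[*m[:2],.128]],"side"), proj(C.apply([[0,0,.168],[-.17,-.092,.118],[-.17,.092,.118]])+[v[0],v[1],0],"side"))
o=get_obs();T=R.from_rotvec(o["tool_rot"]);print(T.as_matrix().round(3))
for x in(-.185,-.17,-.1,-.02):
  w=C.apply([x,-.046,0])+[v[0],v[1],.110];print(x,w,"tooloff",T.inv().apply(w-o["tool_pos"]).round(4))
tx=T.as_matrix()[:2,0];print("tool x az",np.degrees(np.arctan2(tx[1],tx[0])))
E
```

```text
chute [ 0.63423148  0.10315704 -0.29989581] -17.182764405771767 0.8501822738669649
module [ 0.51672077  0.09391107 -0.30780606] 0.8325942802655494
mod in chute [-0.10953444 -0.04354839  0.        ] -0.4532238138935488
[[260.59553239 215.6193878 ]] [[212.03292709 187.34047329]
 [295.25970189 221.86281335]
 [234.78891249 271.2703092 ]]
[[ 0.918  0.398  0.   ]
 [ 0.398 -0.918 -0.   ]
 [ 0.     0.    -1.   ]]
-0.185 [0.44389918 0.11386297 0.11      ] tooloff [ 0.4526 -0.553   0.1213]
-0.17 [0.45822969 0.10943166 0.11      ] tooloff [ 0.464  -0.5433  0.1213]
-0.1 [0.5251054  0.08875221 0.11      ] tooloff [ 0.5171 -0.4977  0.1213]
-0.02 [0.60153478 0.06511856 0.11      ] tooloff [ 0.5778 -0.4456  0.1213]
tool x az 23.42404593426513
```

```bash
python3 -m crank '[{"offset":[0.06,-0.07,0],"twist":[0,0,5]},{"offset":[0.09,-0.11,0],"twist":[0,0,10]},{"offset":[0.12,-0.15,0],"twist":[0,0,14]},{"offset":[0.15,-0.19,0],"twist":[0,0,18]},{"offset":[0.18,-0.23,0],"twist":[0,0,22]},{"offset":[0.21,-0.27,0],"twist":[0,0,26]},{"offset":[0.25,-0.31,0],"twist":[0,0,30]},{"offset":[0.29,-0.35,0],"twist":[0,0,34]},{"offset":[0.33,-0.39,0],"twist":[0,0,38]},{"offset":[0.36,-0.43,0],"twist":[0,0,40.6]},{"offset":[0.39,-0.47,0],"twist":[0,0,40.6]},{"offset":[0.42,-0.51,0],"twist":[0,0,40.6]},{"offset":[0.453,-0.553,0],"twist":[0,0,40.6]},{"offset":[0.453,-0.553,0],"twist":[0,0,40.6]},{"offset":[0.453,-0.553,0],"twist":[0,0,40.6]},{"offset":[0.453,-0.553,0],"twist":[0,0,40.6]}]' 0.24
python3 - <<'E'
from h import *
o=get_obs();T=R.from_rotvec(o["tool_rot"]);C=R.from_euler('z',-.2999);v=[.6342,.1032,0]
print(o["t"],"tcp chute",C.inv().apply(o["tool_pos"]-v),o["opening"],(C.inv()*T).as_matrix().round(3))
cv2.imwrite("pics/w1.png",get_image("wrist")[:,:,::-1])
E
```

```text
t: 2.7
tool_pos: [0.4442, 0.113, 0.2313]
tool_rot: [3.106, -0.472, 0.0]
contact_force: [0.2, -0.7, 0.4]
opening: 0.0203
grip_force: 0.0
2.7 tcp chute [-0.18436907 -0.04678778  0.23131926] 0.02025293129882834 [[ 1.    -0.002  0.   ]
 [-0.002 -1.    -0.   ]
 [ 0.     0.    -1.   ]]
```

View pics/w1.png

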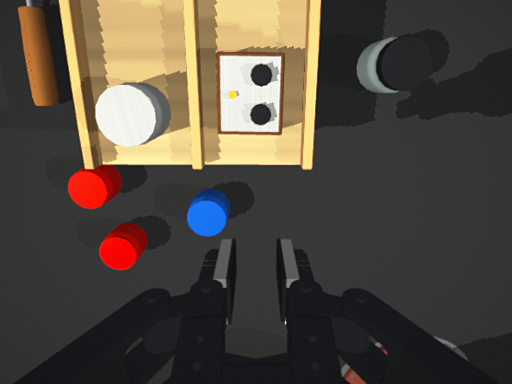

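The wrist view shows the module at pixel (250,93), square in the right lane, with the fingers lined up behind it. Next I descend behind the module.

```bash
python3 -c "
from station import *
print(get_calibration('wrist')['tool_from_camera'].round(3))"
python3 -m crank '[{"offset":[0,-0.002,0.04],"twist":[0,0,0]},{"offset":[0,-0.002,0.08],"twist":[0,0,0]},{"offset":[0,-0.002,0.11],"twist":[0,0,0]},{"offset":[0,-0.002,0.122],"twist":[0,0,0]},{"offset":[0,-0.002,0.122],"twist":[0,0,0]}]'
python3 - <<'E'
from station import *
import cv2
cv2.imwrite("pics/s2.png",cv2.resize(get_image("side")[130:310,130:330,::-1],None,fx=3,fy=3))
E
```

```text
[[ 0.     0.947  0.32   0.083]
 [ 1.    -0.     0.     0.   ]
 [ 0.     0.32  -0.947 -0.144]
 [ 0.     0.     0.     1.   ]]
t: 3.38
tool_pos: [0.4447, 0.1154, 0.1091]
tool_rot: [3.106, -0.471, -0.001]
contact_force: [0.9, -0.0, 0.6]
opening: 0.0209
grip_force: 0.0
```

View pics/s2.png

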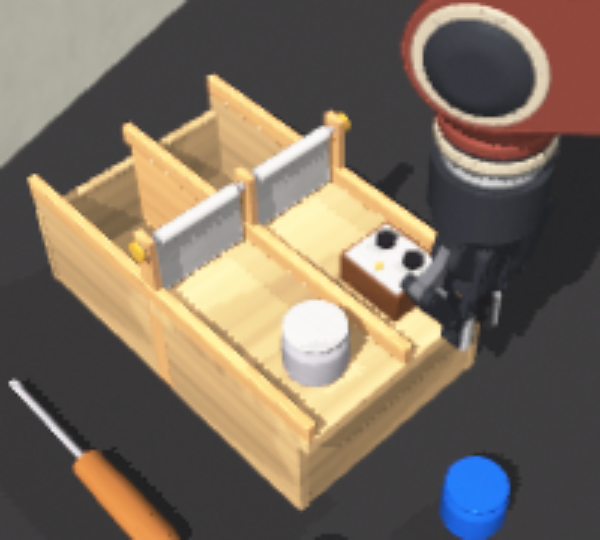

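The side view shows the fingers just behind the module, on its lane's centre line, with clear room to the posts. Now the first part of the push.

```bash
python3 -m crank '[{"offset":[0.012,0,0],"twist":[0,0,0]},{"offset":[0.024,0,0],"twist":[0,0,0]},{"offset":[0.034,0,0],"twist":[0,0,0]},{"offset":[0.042,0,0],"twist":[0,0,0]},{"offset":[0.050,0,0],"twist":[0,0,0]},{"offset":[0.058,0,0],"twist":[0,0,0]},{"offset":[0.066,0,0],"twist":[0,0,0]},{"offset":[0.074,0,0],"twist":[0,0,0]},{"offset":[0.082,0,0],"twist":[0,0,0]},{"offset":[0.090,0,0],"twist":[0,0,0]},{"offset":[0.098,0,0],"twist":[0,0,0]},{"offset":[0.106,0,0],"twist":[0,0,0]},{"offset":[0.114,0,0],"twist":[0,0,0]},{"offset":[0.122,0,0],"twist":[0,0,0]}]'
python3 - <<'E'
from h import *
o=get_obs();C=R.from_euler('z',-.2999);print("tcp chute",C.inv().apply(o["tool_pos"]-np.array([.6342,.1032,0])))
a=get_image("wrist");b=cv2.resize(get_image("side")[130:310,130:330],(427,384))
i=np.hstack([a[:,100:440],b])[:,:,::-1];print(i.shape)
cv2.imwrite("pics/s3.png",i)
E
```

```text
t: 5.18
tool_pos: [0.5619, 0.0798, 0.1093]
tool_rot: [-3.106, 0.469, 0.0]
contact_force: [-2.8, -0.0, 1.5]
opening: 0.0206
grip_force: 1.5
tcp chute [-0.06219329 -0.04376847  0.10926189]
(384, 767, 3)
```

View pics/s3.png

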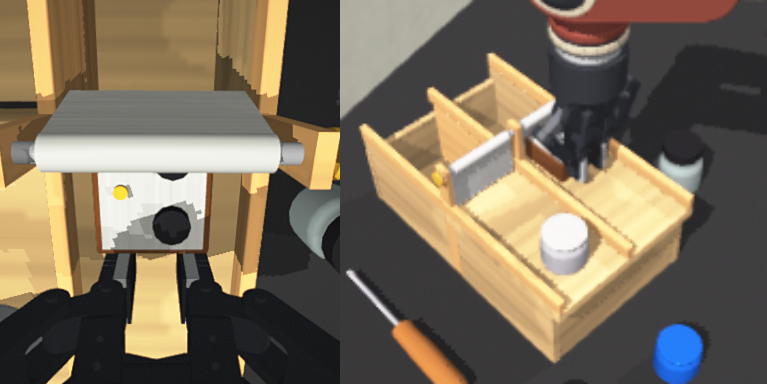

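The wrist view shows the flap swung open over the module and both fingertips on its rear face (row 250). The module is square in the lane. I continue the push.

```bash
python3 -m crank '[{"offset":[0.008,0,0],"twist":[0,0,0]},{"offset":[0.016,0,0],"twist":[0,0,0]},{"offset":[0.023,0,0],"twist":[0,0,0]},{"offset":[0.029,0,0],"twist":[0,0,0]},{"offset":[0.034,0,0],"twist":[0,0,0]},{"offset":[0.038,0,0],"twist":[0,0,0]},{"offset":[0.038,0,0],"twist":[0,0,0]},{"offset":[0.038,0,0],"twist":[0,0,0]}]'
python3 - <<'E'
from h import *
o=get_obs();C=R.from_euler('z',-.2999);print("tcp chute",C.inv().apply(o["tool_pos"]-np.array([.6342,.1032,0])))
a=get_image("wrist");b=cv2.resize(get_image("side")[130:310,130:330],(427,384))
cv2.imwrite("pics/s4.png",np.hstack([a[:,100:440],b])[:,:,::-1])
E
```

```text
t: 6.28
tool_pos: [0.598, 0.0685, 0.1092]
tool_rot: [3.106, -0.469, 0.001]
contact_force: [0.1, -0.8, 0.4]
opening: 0.0206
grip_force: 0.0
tcp chute [-0.02434238 -0.04380908  0.10920748]
```

View pics/s4.png

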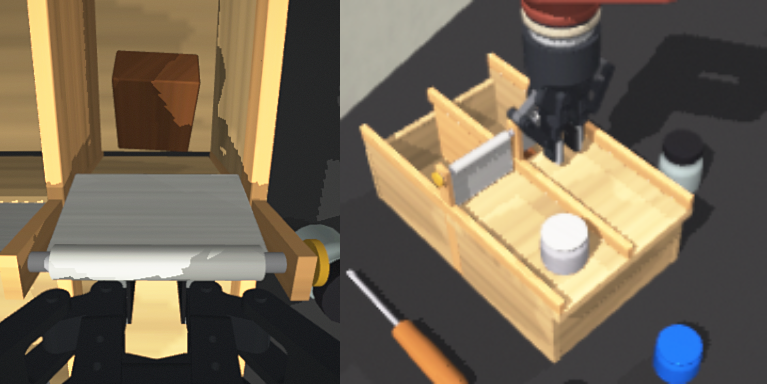

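The module lies in the tray at wrist pixel (155,100), and the flap is clear of the fingers. I draw the hand back along the lane, then raise it.

```bash
python3 -m crank '[{"offset":[-0.02,0,0],"twist":[0,0,0]},{"offset":[-0.05,0,0],"twist":[0,0,0]},{"offset":[-0.09,0,0],"twist":[0,0,0]},{"offset":[-0.12,0,0],"twist":[0,0,0]},{"offset":[-0.14,0,-0.03],"twist":[0,0,0]},{"offset":[-0.15,0,-0.07],"twist":[0,0,0]},{"offset":[-0.15,0,-0.1],"twist":[0,0,0]},{"offset":[-0.15,0,-0.1],"twist":[0,0,0]},{"offset":[-0.15,0,-0.1],"twist":[0,0,0]},{"offset":[-0.15,0,-0.1],"twist":[0,0,0]}]'
python3 - <<'E'
from h import *
a=get_image("top")[50:290,110:330];b=get_image("side")[130:310,130:330]
cv2.imwrite("pics/s5.png",np.hstack([cv2.resize(a,(367,400)),cv2.resize(b,(433,400))])[:,:,::-1])
E
```

```text
t: 7.62
tool_pos: [0.4536, 0.1128, 0.2074]
tool_rot: [3.106, -0.469, -0.005]
contact_force: [0.3, -0.2, 0.2]
opening: 0.0204
grip_force: 0.0
```

View pics/s5.png

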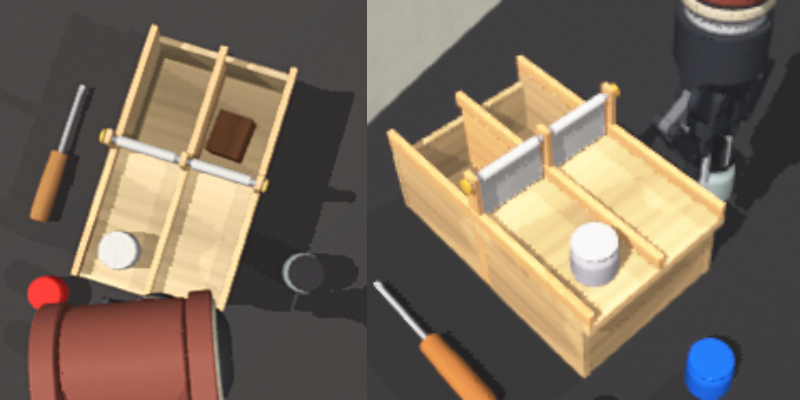

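The module is at rest in the right half of the tray, at (232,137) in the top view. Both flaps hang shut, the can, screwdriver and jar are in place, and the hand is clear.

```bash
python3 -c "
from station import *
print(finish_job())"
```

```text
the job is handed in; nothing more can be done
None
```

The module was pushed through the right flap and lies in the catch tray; both flaps hang shut, the can, screwdriver and jar look unmoved in the last pictures, and the job is handed in (no verdict was returned).

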